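# Weigh the first aid box on its pull scale

### The job

Weigh the small first aid box that has the pull scale clipped to it: take the scale by its handle, lift straight up until the whole box hangs level and clear of the glass shelf by a finger's breadth or more, and hold it still for two seconds so that the reading settles. Then lower it, without dropping it, upright onto the shelf where it stood, and let go of the scale. Leave the caddy with the plain bow handle, which stands on the same shelf, where it is.

Things in the scene. Friction and masses are not known exactly. Their poses are not given: they have to be found in the camera images.
- first_aid_box: First aid box: white plastic, 84 (x) x 124 (y) x 65 mm high, steel latch on its -x face, 0.3 to 0.5 kg, loose. Origin: centre of underside, z up. Stands on a frosted glass slab whose top is always 12 mm above the work surface. A pull scale, clipped to the lid's carry handle, stands upright over its centre: 24 mm tube 98 to 145 mm above the underside, black T-handle on top. It only slides up and down; no swing.
- scale_grip (a point): Centre of the scale's black T-handle: a level bar 16 mm thick (box x), 80 mm long (box y), 18 mm high, centred 185 mm above the box's underside when slack. Axes parallel to the box's. For 30 mm under the bar there is only the 12 mm neck at its middle; beside and above it is free.
- scale (a joint): Stretch of the scale's spring in m: 0 slack, grows as the handle is pulled up away from the box, stop at 0.045. 180 N/m, damped, no preload: the hanging box stretches it 15 to 28 mm (its weight varies) and settles within a second. The box leaves the shelf only once the handle has risen that much.
- caddy: Look-alike to leave alone: white plastic pill caddy, 85 (x) x 115 (y) x 61 mm, loose, with a fixed bow handle whose black grip lies 135 mm above the underside; no scale or latch. Origin: centre of underside, z up. Stands on the same shelf, left or right of the first aid box. Between the two stand a bottle, a cup and a tape roll, all under 100 mm high.
Mind the look-alikes: they are no part of the job. What is shaped like the first_aid_box but purple is not meant.

How it is judged:
By the outcome, as a careful person would: the job done as asked, in the order asked, and still so for the second after the job is handed in, with the robot touching nothing.
It also fails if it takes over 38 s, if anything falls off the work surface, if the arm or the gripper's body presses on something with over 40 N, if the wrist force passes 120 N, or if a joint passes its speed limit or range.

### The arm

A 7-joint arm with a two-finger parallel gripper is mounted at the origin on the work surface. World frame = base frame: x ahead of the robot, y to its left, z up, the work surface at z = 0. Lengths are in mm, angles in rad, forces in N, time in s.
With the tool pointing down it reaches from about 400 to 875 mm from the base axis. Payload 4.4 kg.
Tool frame: the origin (TCP) lies between the finger pads; the fingertips stand 19 mm ahead of it and the grasp point (between the pads) is the TCP; z points along the fingers, y is the line along which they close (so a half turn about z gives the same grasp; the last joint's range is limited). The gripper opens to 85 mm and grips with 20 to 120 N. Pads are 22 mm wide; open, the fingers measure 114 mm over their backs; the gripper's body (76 mm by 85 mm) begins 54 mm behind the grasp point. The pads swing forward as they close: fully open they stand 13 mm farther back than shut.
Start: joints at [1.127, 0.628, 0.038, 1.517, -0.027, 0.996, -0.02], TCP at [239.797, -604.165, 250.313] pointing down, gripper open.
Joint ranges: [-3.06, 3.06], [-0.37, 2.12], [-1.25, 1.32], [0.18, 2.47], [-1.1, 4.24], [0.23, 1.98], [-2.94, 2.94]. Speed limits (rad/s): [2.57, 2.57, 3.14, 3.14, 3.14, 3.14, 3.14].

### API

Orientations are given as a rotation vector (axis times angle).
In Python, from plant import robot gives the robot as it stands.
- The arm moves only by the tool move_arm, never from a script. Its argument "moves" is a list of rows, each an object of numbers: "tx", "ty", "tz": the shift along the tool's x, y, z in mm; "rx", "ry", "rz": the turn, a rotation vector about the tool's x, y, z in degrees. In form: [{"tx": .., "ty": .., "tz": .., "rx": .., "ry": .., "rz": ..}, ...]. A call has 1 to 20 rows; each row is the pose to reach, as a shift and turn from the pose commanded when the call began, along the tool's axes at that moment; what a row does not reach only later rows make up. A row lasts 1/8 s, in which the tool goes at most 62.5 mm and 10.7 degrees, less where a joint would pass 70% of its speed; a pose out of reach is approached as far as the arm can. A call with a gripper value outside its range is refused whole. "claw" is the opening, from 0 (shut) to 1 (fully open), set as the call begins (left out, the last holds). The fingers move at their own pace and stop on an object; the grip force is fixed at half the most. Time passes only in rows, so rows that repeat a pose let the fingers close. It gives the time, the measured TCP pose, the force, the opening and the grip force at its end, in the units of the state.
- robot.observe(): the state, without advancing time (a new reading comes with each control period).
- robot.grab_frame(name): name is "scene" or "top" or "wrist"; returns a dict with "color" (420x560x3 uint8, blue, green, red), "camera_matrix" (3x3 intrinsics, pixels), "R" (3x3) and "t" (3): a world point X has camera coordinates R X + t; the wrist camera has in their place "T_tool_cam" (4x4, takes a point from camera to tool coordinates, whose origin is the TCP and whose axes are the flange's). Camera axes: x right, y down, z forward; pixel columns grow to the right and rows downward; lengths in mm; the calibration is good to about 2 mm. A picture is of the moment at which its call begins: read the wrist's pose just before it. There is no depth.
- robot.hand_in(): hands the job in; it is judged then, once.
The state is a dict: "clock": time; "joints": joint angles; "joint_vel": joint speeds; "joint_torque": joint torques, N m; "position": TCP position; "tcp_rot": TCP orientation; "ft_force": force on the tool from outside, world axes, zero at the start; "moment": the same for the moment, N m; "grip_width": finger opening in mm; "finger_force": force on a finger pad.
Only numpy, scipy, OpenCV 4.12 (cv2) and the standard library are available. Lean on these libraries where they do the work, as an engineer would, in place of code of your own. Each camera call takes 0.05 s, during which the arm holds its last target. There are 200 camera calls.

## Working session

There is one attempt and no reset: what is moved stays moved. The work goes in short steps, Python scripts to look and compute and a tool call to move; the robot and the scene stay as the last step left them, time stands still between calls to the robot, and variables do not carry over. Pictures are saved under pics/ and viewed, at most 10 in all, crops included, and the job is handed in when it is done.

Besides the shell and the picture viewer there is one more tool, called after "Emit:" as name(argument=value, ...), one argument or row to a line, values as JSON. move_arm: Moves the arm, as the interface text tells. Its arguments: {"type":"object","properties":{"moves":{"type":"array"},"claw":{"type":"number"}},"required":["moves"]}

```bash
mkdir -p pics; python3 - <<'E'
from plant import robot
import cv2,pickle
s=robot.observe();print(s)
d={}
for n in("scene","top"):
    f=robot.grab_frame(n);d[n]=f;cv2.imwrite(f"pics/{n}.png",f["color"]);print(n,f["camera_matrix"],f["R"],f["t"])
pickle.dump(d,open("f.pkl","wb"))
E
```

```text
{'clock': 0.0, 'joints': array([ 1.12718975,  0.62931158,  0.03843303,  1.51836697, -0.02695708,
        0.99629106, -0.02000456]), 'joint_vel': array([-0.00109363,  0.00161161,  0.00174289, -0.00060379,  0.00045141,
        0.00195967,  0.000939  ]), 'joint_torque': array([ 5.24806237e-04, -5.63387883e+01,  1.22711454e+00, -1.93439466e+01,
        1.13055695e-02,  1.05135547e-02,  5.38210244e-06]), 'position': array([ 239.57985092, -603.6089188 ,  249.41161576]), 'tcp_rot': array([-3.08391530e+00, -5.89633170e-01,  6.30323406e-04]), 'ft_force': array([-0.00540571, -0.14768284, -0.06517666]), 'moment': array([ 0.00429164,  0.03004979, -0.03903939]), 'finger_force': 0.0, 'grip_width': 85.51080743140538}
scene [[388.35825456   0.         278.56302192]
 [  0.         388.35825456 206.37364702]
 [  0.           0.           1.        ]] [[ 0.82573264  0.56403733  0.00524369]
 [ 0.401497   -0.5811984  -0.70781959]
 [-0.39618905  0.58657507 -0.70637379]] [-421.28979027  -11.80092064 1150.28468201]
top [[413.61257823   0.         279.01943315]
 [  0.         413.61257823 205.65345388]
 [  0.           0.           1.        ]] [[ 3.29099760e-04 -9.99957631e-01  9.19938935e-03]
 [-9.84989155e-01 -1.91210726e-03 -1.72605647e-01]
 [ 1.72615924e-01 -9.00449426e-03 -9.84948050e-01]] [ 100.57363032  464.65117329 1079.20564959]
```

View pics/scene.png

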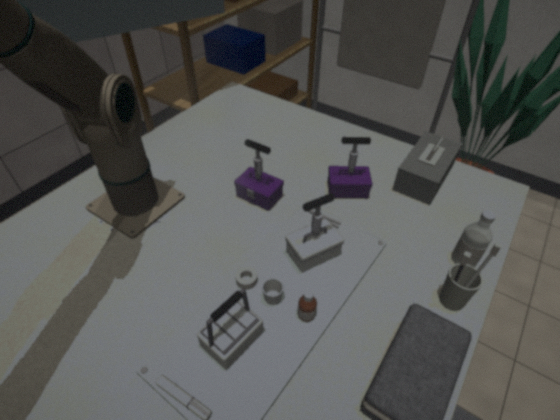

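View pics/top.png

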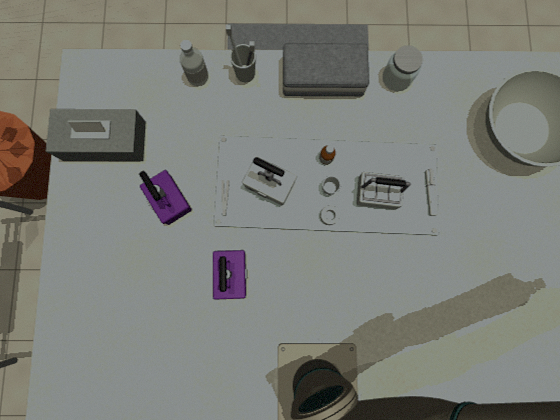

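The white target box has its T-handle at about (268,167) in the top view and (318,204) in the scene view. The caddy is at top (385,187) and the purple look-alikes are elsewhere. Next I'll measure the black bar.

```bash
cat >h.py <<'E'
import numpy as np,cv2
def ray(f,px):
    d=np.linalg.inv(f["camera_matrix"])@[px[0],px[1],1]
    return -f["R"].T@f["t"],f["R"].T@d
def plane(f,px,z):
    c,d=ray(f,px);return c+d*(z-c[2])/d[2]
def tri(fa,pa,fb,pb):
    c1,d1=ray(fa,pa);c2,d2=ray(fb,pb)
    s=np.linalg.lstsq(np.c_[d1,-d2],c2-c1,rcond=None)[0]
    a,b=c1+s[0]*d1,c2+s[1]*d2
    return (a+b)/2,np.linalg.norm(a-b)
def dark(f,roi,th):
    x0,y0,x1,y1=roi;m=(f["color"][y0:y1,x0:x1].max(2)<th).astype(np.uint8)
    n,l,st,c=cv2.connectedComponentsWithStats(m)
    i=1+st[1:,4].argmax();ys,xs=np.nonzero(l==i)
    r=cv2.minAreaRect(np.c_[xs+x0,ys+y0].astype(np.float32));b=cv2.boxPoints(r)
    if np.linalg.norm(b[0]-b[1])<np.linalg.norm(b[1]-b[2]): b=np.roll(b,1,0)
    return (b[1]+b[2])/2,(b[0]+b[3])/2,np.array(r[0]),st[i,4],r[1]
E
python3 - <<'E'
import pickle,cv2;from h import *
d=pickle.load(open("f.pkl","rb"));T,S=d["top"],d["scene"]
for th in(35,45,55):
    a=dark(T,(245,150,295,185),th);b=dark(S,(298,190,340,215),th)
    print(th,a,b)
    print([plane(T,p,197).round(1) for p in a[:3]],tri(T,a[2],S,b[2]))
    p,q=[plane(T,x,197) for x in a[:2]];print("bar yaw",np.degrees(np.arctan2(*(p-q)[1::-1])))
im=T["color"][140:220,210:310];cv2.imwrite("pics/c.png",cv2.resize(im,None,fx=6,fy=6,interpolation=2))
E
```

```text
35 (array([253.50003, 160.00002], dtype=float32), array([282.30002, 174.40001], dtype=float32), array([267.90002441, 167.20001221]), np.int32(179), (32.199378967285156, 7.602630138397217)) (array([332.05173, 196.12068], dtype=float32), array([304.4138, 207.9655], dtype=float32), array([318.23275757, 202.04309082]), np.int32(108), (5.514869689941406, 30.06917381286621))
[array([546.5, 162.9, 197. ]), array([511.6,  94.8, 197. ]), array([529. , 128.8, 197. ])] (array([530.14207051, 128.74685375, 192.24787119]), np.float64(0.41743735220097405))
bar yaw 62.888463584504336
45 (array([253.40002, 160.20001], dtype=float32), array([282.2, 174.6], dtype=float32), array([267.80001831, 167.40000916]), np.int32(214), (32.199378967285156, 8.049844741821289)) (array([334.10214, 192.71033], dtype=float32), array([304.89902, 209.55829], dtype=float32), array([319.50057983, 201.13430786]), np.int32(207), (8.79511547088623, 33.71460723876953))
[array([546. , 163.1, 197. ]), array([511.2,  95.1, 197. ]), array([528.5, 129. , 197. ])] (array([530.62317587, 129.99593315, 193.90568403]), np.float64(3.0245716670799068))
bar yaw 62.89070531530763
55 (array([253.5    , 160.00002], dtype=float32), array([282.7    , 174.60002], dtype=float32), array([268.1000061 , 167.30001831]), np.int32(228), (32.64659118652344, 8.497057914733887)) (array([340.26645, 192.24066], dtype=float32), array([305.6017, 211.8338], dtype=float32), array([322.93408203, 202.03723145]), np.int32(306), (14.988821983337402, 39.81878662109375))
[array([546.5, 162.9, 197. ]), array([511.2,  93.9, 197. ]), array([528.8, 128.3, 197. ])] (array([534.73277072, 131.54632222, 191.09651385]), np.float64(10.440041726051255))
bar yaw 62.88846372134065
```

View pics/c.png

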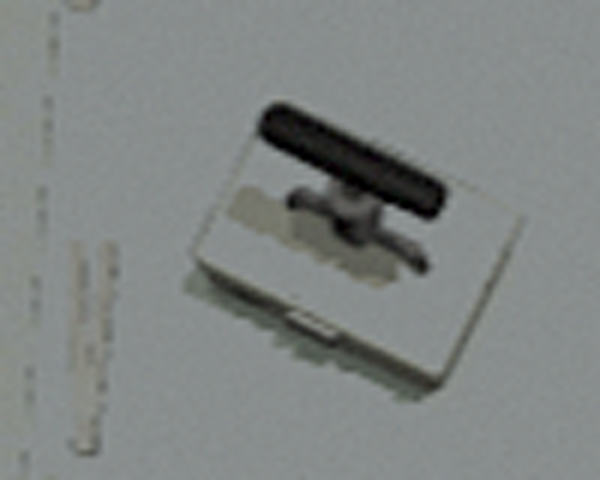

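```bash
cat >>h.py <<'E'
from scipy.spatial.transform import Rotation as Ro
def step(pos,rot,goal,ytool_deg):
    "tool-frame shift (mm) and turn (deg) to goal, tool down, tool y at ytool_deg"
    R0=Ro.from_rotvec(rot);a=np.radians(ytool_deg);y=np.array([np.cos(a),np.sin(a),0]);z=np.array([0,0,-1.])
    R1=Ro.from_matrix(np.c_[np.cross(y,z),y,z])
    return R0.inv().apply(np.array(goal)-pos).round(1),np.degrees((R0.inv()*R1).as_rotvec()).round(2)
E
python3 - <<'E'
from h import *
for g in([450,-200,290],[529,128.8,290]):
  print(step([239.797,-604.165,250.313],[-3.0839,-.58963,.00063],g,-27.1))
E
```

```text
(array([ 344.5, -298.2,  -39.1]), array([-1.000e-01, -4.000e-02, -4.125e+01]))
(array([ 539.2, -574.7,  -38.6]), array([-1.000e-01, -4.000e-02, -4.125e+01]))
```

Emit:
move_arm(
  moves=[
    {"tx": 40, "ty": -40, "tz": -40, "rz": -5},
    {"tx": 80, "ty": -80, "tz": -40, "rz": -10},
    {"tx": 125, "ty": -115, "tz": -40, "rz": -15},
    {"tx": 170, "ty": -150, "tz": -40, "rz": -20},
    {"tx": 215, "ty": -190, "tz": -40, "rz": -25},
    {"tx": 260, "ty": -230, "tz": -40, "rz": -30},
    {"tx": 305, "ty": -270, "tz": -40, "rz": -35},
    {"tx": 344, "ty": -310, "tz": -40, "rz": -41.2},
    {"tx": 380, "ty": -355, "tz": -40, "rz": -41.2},
    {"tx": 415, "ty": -400, "tz": -40, "rz": -41.2},
    {"tx": 450, "ty": -445, "tz": -40, "rz": -41.2},
    {"tx": 480, "ty": -490, "tz": -40, "rz": -41.2},
    {"tx": 510, "ty": -535, "tz": -40, "rz": -41.2},
    {"tx": 530, "ty": -562, "tz": -40, "rz": -41.2},
    {"tx": 539, "ty": -575, "tz": -39, "rz": -41.2},
    {"tx": 539, "ty": -575, "tz": -39, "rz": -41.2},
    {"tx": 539, "ty": -575, "tz": -39, "rz": -41.2},
    {"tx": 539, "ty": -575, "tz": -39, "rz": -41.2},
  ],
  claw=1,
)

```text
invalid input
```

```bash
python3 - <<'E'
from plant import robot
import cv2,pickle
s=robot.observe();print(s)
f=robot.grab_frame("wrist");pickle.dump((s,f),open("w.pkl","wb"));cv2.imwrite("pics/w.png",f["color"]);print(f["T_tool_cam"],f["camera_matrix"])
E
```

```text
{'clock': 0.1, 'joints': array([ 1.1271756 ,  0.62926166,  0.03842651,  1.51825159, -0.0269933 ,
        0.99628424, -0.02000122]), 'joint_vel': array([ 0.00031236, -0.00279117,  0.00058319, -0.00244141,  0.00209599,
        0.00127767,  0.00052014]), 'joint_torque': array([ 3.30306706e-03, -5.64533830e+01,  1.23095546e+00, -1.93968809e+01,
        1.14188841e-02,  5.46344629e-03,  1.71262684e-06]), 'position': array([ 239.62956252, -603.66280375,  249.48072516]), 'tcp_rot': array([-3.08407100e+00, -5.89672013e-01,  5.15753565e-04]), 'ft_force': array([-0.52027542,  0.78569024,  0.44330346]), 'moment': array([-0.00108369,  0.05223872, -0.0041713 ]), 'finger_force': 0.0, 'grip_width': 85.17355468461389}
[[-3.43946875e-04 -9.59071713e-01 -2.83163083e-01  7.25710429e+01]
 [ 9.99999927e-01 -3.77387284e-04  6.35486053e-05 -2.78606413e-01]
 [-1.67809816e-04 -2.83163040e-01  9.59071772e-01 -1.23913550e+02]
 [ 0.00000000e+00  0.00000000e+00  0.00000000e+00  1.00000000e+00]] [[372.32772396   0.         273.90942261]
 [  0.         372.32772396 206.03821058]
 [  0.           0.           1.        ]]
```

View pics/w.png

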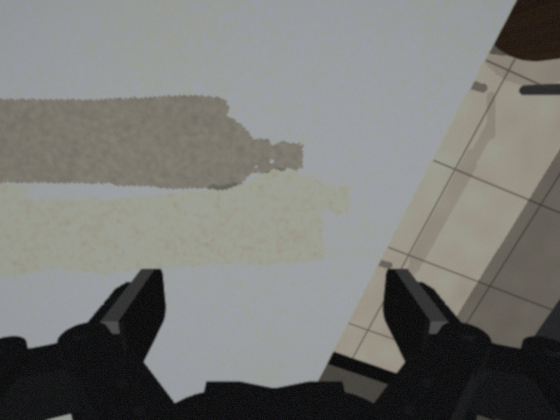

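The move was refused, so the wrist view still shows only the table at the start pose. I'll resend with all keys in each row.

Emit:
move_arm(
  moves=[
    {"tx": 40, "ty": -40, "tz": -40, "rx": 0, "ry": 0, "rz": -5},
    {"tx": 80, "ty": -80, "tz": -40, "rx": 0, "ry": 0, "rz": -10},
    {"tx": 125, "ty": -115, "tz": -40, "rx": 0, "ry": 0, "rz": -15},
    {"tx": 170, "ty": -150, "tz": -40, "rx": 0, "ry": 0, "rz": -20},
    {"tx": 215, "ty": -190, "tz": -40, "rx": 0, "ry": 0, "rz": -25},
    {"tx": 260, "ty": -230, "tz": -40, "rx": 0, "ry": 0, "rz": -30},
    {"tx": 305, "ty": -270, "tz": -40, "rx": 0, "ry": 0, "rz": -35},
    {"tx": 344, "ty": -310, "tz": -40, "rx": 0, "ry": 0, "rz": -41.2},
    {"tx": 380, "ty": -355, "tz": -40, "rx": 0, "ry": 0, "rz": -41.2},
    {"tx": 415, "ty": -400, "tz": -40, "rx": 0, "ry": 0, "rz": -41.2},
    {"tx": 450, "ty": -445, "tz": -40, "rx": 0, "ry": 0, "rz": -41.2},
    {"tx": 480, "ty": -490, "tz": -40, "rx": 0, "ry": 0, "rz": -41.2},
    {"tx": 510, "ty": -535, "tz": -40, "rx": 0, "ry": 0, "rz": -41.2},
    {"tx": 530, "ty": -562, "tz": -40, "rx": 0, "ry": 0, "rz": -41.2},
    {"tx": 539, "ty": -575, "tz": -39, "rx": 0, "ry": 0, "rz": -41.2},
    {"tx": 539, "ty": -575, "tz": -39, "rx": 0, "ry": 0, "rz": -41.2},
    {"tx": 539, "ty": -575, "tz": -39, "rx": 0, "ry": 0, "rz": -41.2},
    {"tx": 539, "ty": -575, "tz": -39, "rx": 0, "ry": 0, "rz": -41.2},
  ],
  claw=1,
)

```text
clock: 2.4
position: [528.7, 127.2, 289.4]
tcp_rot: [2.682, 1.634, -0.001]
ft_force: [0.2, -0.1, -0.1]
grip_width: 85.7
finger_force: 0.0
```

```bash
python3 - <<'E'
from plant import robot
import cv2,pickle
s=robot.observe();print(s["position"],s["tcp_rot"],s["joints"],s["ft_force"])
f=robot.grab_frame("wrist");pickle.dump((s,f),open("w.pkl","wb"));cv2.imwrite("pics/w2.png",f["color"])
E
```

```text
[528.68467235 127.22111137 289.36350131] [ 2.68231130e+00  1.63403440e+00 -8.94349673e-04] [-0.08862067  0.44287849 -0.29074855  1.76027845  0.15150558  0.96064837
 -0.9164767 ] [ 0.17084661 -0.11421422 -0.13019536]
```

View pics/w2.png

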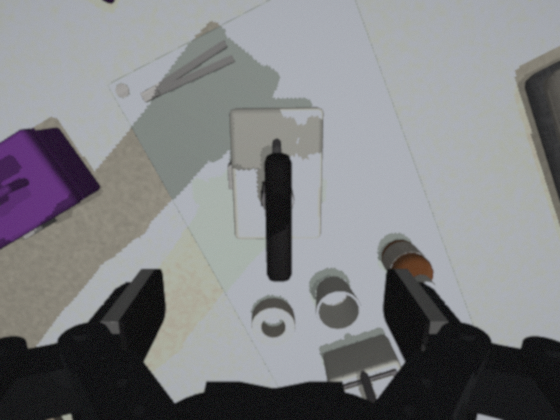

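The wrist view shows the bar running upright from (279,153) to (279,280), with the lid corners at about (231,108), (322,108), (321,238) and (236,238).

```bash
cat >>h.py <<'E'
def wf(s,f):
    W=np.eye(4);W[:3,:3]=Ro.from_rotvec(s["tcp_rot"]).as_matrix();W[:3,3]=s["position"]
    M=np.linalg.inv(W@f["T_tool_cam"]);return dict(f,R=M[:3,:3],t=M[:3,3])
E
python3 - <<'E'
import pickle;from h import *
s,f=pickle.load(open("w.pkl","rb"));F=wf(s,f)
for th in(25,35):
  a=dark(F,(262,145,300,290),th);print(a)
  p,q,c=[plane(F,x,197) for x in a[:3]];print(p,q,(p+q)/2,np.degrees(np.arctan2(*(p-q)[1::-1])),np.linalg.norm(p-q))
L=[plane(F,x,77) for x in((231,108),(322,108),(321,238),(236,238))]
print(L,np.mean(L,0))
for g in([529,128.8,197],):print(step(s["position"],s["tcp_rot"],g,-27.1))
E
```

```text
(array([276.31848, 153.91719], dtype=float32), array([279.38092, 239.66496], dtype=float32), array([277.84970093, 196.79107666]), np.int32(1350), (85.80243682861328, 24.76991844177246))
[548.5621562  162.28923224 197.        ] [525.81181065 113.88418235 197.        ] [537.18698342 138.08670729 197.        ] 64.82650252199076 53.48483035248534
(array([275.77533, 152.93423], dtype=float32), array([280.44934, 279.1315 ], dtype=float32), array([278.11233521, 216.03286743]), np.int32(2771), (126.2837905883789, 25.834138870239258))
[548.54337688 162.94288507 197.        ] [514.03673464  89.34620683 197.        ] [531.29005576 126.14454595 197.        ] 64.87993199491794 81.28455823452252
[array([524.28856768, 199.74463666,  77.        ]), array([594.92242569, 163.25177417,  77.        ]), array([542.22966762,  53.63136468,  77.        ]), array([469.25637107,  91.36846475,  77.        ])] [532.67425802 126.99906007  77.        ]
(array([ 1.6, -0.5, 92.4]), array([ 0.02,  0.05, -0.2 ]))
```

Emit:
move_arm(
  moves=[
    {"tx": 0.5, "ty": 2.5, "tz": 15, "rx": 0, "ry": 0, "rz": 0},
    {"tx": 0.5, "ty": 2.5, "tz": 35, "rx": 0, "ry": 0, "rz": 0},
    {"tx": 0.5, "ty": 2.5, "tz": 55, "rx": 0, "ry": 0, "rz": 0},
    {"tx": 0.5, "ty": 2.5, "tz": 72, "rx": 0, "ry": 0, "rz": 0},
    {"tx": 0.5, "ty": 2.5, "tz": 84, "rx": 0, "ry": 0, "rz": 0},
    {"tx": 0.5, "ty": 2.5, "tz": 92, "rx": 0, "ry": 0, "rz": 0},
    {"tx": 0.5, "ty": 2.5, "tz": 92, "rx": 0, "ry": 0, "rz": 0},
    {"tx": 0.5, "ty": 2.5, "tz": 92, "rx": 0, "ry": 0, "rz": 0},
  ],
)

```text
clock: 3.45
position: [531.5, 128.5, 197.8]
tcp_rot: [2.681, 1.638, 0.002]
ft_force: [0.8, 0.2, -0.5]
grip_width: 85.4
finger_force: 0.0
```

```bash
python3 - <<'E'
from plant import robot
import cv2
f=robot.grab_frame("wrist");cv2.imwrite("pics/w3.png",f["color"])
E
```

```text
(no output)
```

View pics/w3.png

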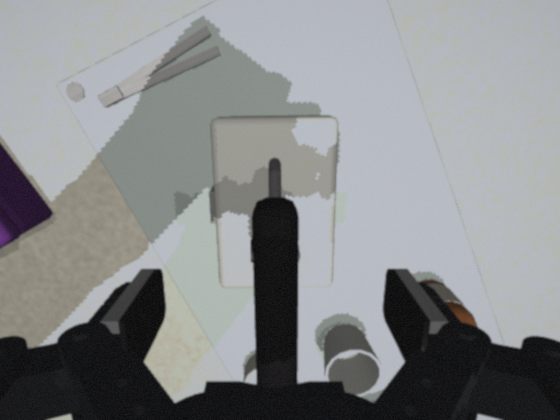

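The bar is centred between the fingers (columns 253–299, with the finger midpoint at 274). Its far end at row 200 is about 40 mm from the TCP, so it is also centred lengthwise. Closing the gripper.

Emit:
move_arm(
  moves=[
    {"tx": 0, "ty": 0, "tz": 0, "rx": 0, "ry": 0, "rz": 0},
    {"tx": 0, "ty": 0, "tz": 0, "rx": 0, "ry": 0, "rz": 0},
    {"tx": 0, "ty": 0, "tz": 0, "rx": 0, "ry": 0, "rz": 0},
    {"tx": 0, "ty": 0, "tz": 0, "rx": 0, "ry": 0, "rz": 0},
    {"tx": 0, "ty": 0, "tz": 0, "rx": 0, "ry": 0, "rz": 0},
    {"tx": 0, "ty": 0, "tz": 0, "rx": 0, "ry": 0, "rz": 0},
    {"tx": 0, "ty": 0, "tz": 0, "rx": 0, "ry": 0, "rz": 0},
    {"tx": 0, "ty": 0, "tz": 0, "rx": 0, "ry": 0, "rz": 0},
  ],
  claw=0,
)

```text
clock: 4.5
position: [531.4, 128.3, 197.5]
tcp_rot: [2.681, 1.637, 0.001]
ft_force: [1.0, -0.6, 2.0]
grip_width: 15.0
finger_force: 59.3
```

Emit:
move_arm(
  moves=[
    {"tx": 0, "ty": 0, "tz": -3, "rx": 0, "ry": 0, "rz": 0},
    {"tx": 0, "ty": 0, "tz": -6, "rx": 0, "ry": 0, "rz": 0},
    {"tx": 0, "ty": 0, "tz": -9, "rx": 0, "ry": 0, "rz": 0},
    {"tx": 0, "ty": 0, "tz": -12, "rx": 0, "ry": 0, "rz": 0},
    {"tx": 0, "ty": 0, "tz": -15, "rx": 0, "ry": 0, "rz": 0},
    {"tx": 0, "ty": 0, "tz": -18, "rx": 0, "ry": 0, "rz": 0},
    {"tx": 0, "ty": 0, "tz": -21, "rx": 0, "ry": 0, "rz": 0},
    {"tx": 0, "ty": 0, "tz": -24, "rx": 0, "ry": 0, "rz": 0},
    {"tx": 0, "ty": 0, "tz": -27, "rx": 0, "ry": 0, "rz": 0},
    {"tx": 0, "ty": 0, "tz": -30, "rx": 0, "ry": 0, "rz": 0},
    {"tx": 0, "ty": 0, "tz": -33, "rx": 0, "ry": 0, "rz": 0},
    {"tx": 0, "ty": 0, "tz": -37, "rx": 0, "ry": 0, "rz": 0},
    {"tx": 0, "ty": 0, "tz": -41, "rx": 0, "ry": 0, "rz": 0},
    {"tx": 0, "ty": 0, "tz": -45, "rx": 0, "ry": 0, "rz": 0},
    {"tx": 0, "ty": 0, "tz": -49, "rx": 0, "ry": 0, "rz": 0},
    {"tx": 0, "ty": 0, "tz": -53, "rx": 0, "ry": 0, "rz": 0},
    {"tx": 0, "ty": 0, "tz": -56, "rx": 0, "ry": 0, "rz": 0},
    {"tx": 0, "ty": 0, "tz": -58, "rx": 0, "ry": 0, "rz": 0},
    {"tx": 0, "ty": 0, "tz": -60, "rx": 0, "ry": 0, "rz": 0},
    {"tx": 0, "ty": 0, "tz": -60, "rx": 0, "ry": 0, "rz": 0},
  ],
)

```text
clock: 7.0
position: [531.2, 128.5, 257.4]
tcp_rot: [2.681, 1.638, 0.0]
ft_force: [-0.3, 0.3, -4.1]
grip_width: 15.0
finger_force: 58.5
```

```bash
python3 - <<'E'
from plant import robot
import cv2,numpy as np
s=robot.observe();print(s["position"],s["ft_force"],s["moment"],s["grip_width"])
a=robot.grab_frame("scene")["color"][130:310,230:400];b=robot.grab_frame("wrist")["color"]
cv2.imwrite("pics/l.png",np.hstack([cv2.resize(a,(397,420),interpolation=2),cv2.resize(b,(400,420))]))
E
```

```text
[531.22881743 128.46463716 257.44783139] [-0.33794259  0.26629381 -4.0540906 ] [-0.01518535  0.00666299  0.01015756] 15.037612226317641
```

View pics/l.png

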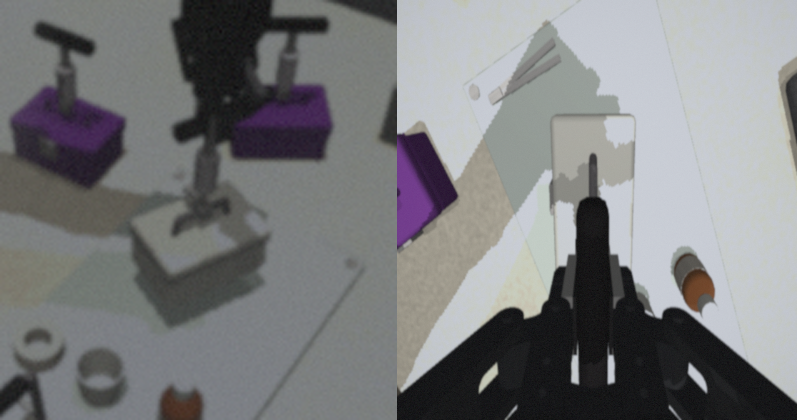

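The box hangs level and clear of the shelf, with a gap and shadow under it in the scene crop. The reading is about 4.1 N, so roughly 22 mm of stretch and 37 mm of clearance. Holding now.

Emit:
move_arm(
  moves=[
    {"tx": 0, "ty": 0, "tz": 0, "rx": 0, "ry": 0, "rz": 0},
    {"tx": 0, "ty": 0, "tz": 0, "rx": 0, "ry": 0, "rz": 0},
    {"tx": 0, "ty": 0, "tz": 0, "rx": 0, "ry": 0, "rz": 0},
    {"tx": 0, "ty": 0, "tz": 0, "rx": 0, "ry": 0, "rz": 0},
    {"tx": 0, "ty": 0, "tz": 0, "rx": 0, "ry": 0, "rz": 0},
    {"tx": 0, "ty": 0, "tz": 0, "rx": 0, "ry": 0, "rz": 0},
    {"tx": 0, "ty": 0, "tz": 0, "rx": 0, "ry": 0, "rz": 0},
    {"tx": 0, "ty": 0, "tz": 0, "rx": 0, "ry": 0, "rz": 0},
    {"tx": 0, "ty": 0, "tz": 0, "rx": 0, "ry": 0, "rz": 0},
    {"tx": 0, "ty": 0, "tz": 0, "rx": 0, "ry": 0, "rz": 0},
    {"tx": 0, "ty": 0, "tz": 0, "rx": 0, "ry": 0, "rz": 0},
    {"tx": 0, "ty": 0, "tz": 0, "rx": 0, "ry": 0, "rz": 0},
    {"tx": 0, "ty": 0, "tz": 0, "rx": 0, "ry": 0, "rz": 0},
    {"tx": 0, "ty": 0, "tz": 0, "rx": 0, "ry": 0, "rz": 0},
    {"tx": 0, "ty": 0, "tz": 0, "rx": 0, "ry": 0, "rz": 0},
    {"tx": 0, "ty": 0, "tz": 0, "rx": 0, "ry": 0, "rz": 0},
    {"tx": 0, "ty": 0, "tz": 0, "rx": 0, "ry": 0, "rz": 0},
    {"tx": 0, "ty": 0, "tz": 0, "rx": 0, "ry": 0, "rz": 0},
    {"tx": 0, "ty": 0, "tz": 0, "rx": 0, "ry": 0, "rz": 0},
    {"tx": 0, "ty": 0, "tz": 0, "rx": 0, "ry": 0, "rz": 0},
  ],
)

```text
clock: 9.6
position: [531.1, 128.4, 257.3]
tcp_rot: [2.681, 1.638, -0.0]
ft_force: [-0.2, -0.5, -4.0]
grip_width: 15.2
finger_force: 58.5
```

Emit:
move_arm(
  moves=[
    {"tx": 0, "ty": 0, "tz": 0, "rx": 0, "ry": 0, "rz": 0},
    {"tx": 0, "ty": 0, "tz": 0, "rx": 0, "ry": 0, "rz": 0},
    {"tx": 0, "ty": 0, "tz": 3, "rx": 0, "ry": 0, "rz": 0},
    {"tx": 0, "ty": 0, "tz": 7, "rx": 0, "ry": 0, "rz": 0},
    {"tx": 0, "ty": 0, "tz": 11, "rx": 0, "ry": 0, "rz": 0},
    {"tx": 0, "ty": 0, "tz": 15, "rx": 0, "ry": 0, "rz": 0},
    {"tx": 0, "ty": 0, "tz": 19, "rx": 0, "ry": 0, "rz": 0},
    {"tx": 0, "ty": 0, "tz": 23, "rx": 0, "ry": 0, "rz": 0},
    {"tx": 0, "ty": 0, "tz": 26, "rx": 0, "ry": 0, "rz": 0},
    {"tx": 0, "ty": 0, "tz": 29, "rx": 0, "ry": 0, "rz": 0},
    {"tx": 0, "ty": 0, "tz": 32, "rx": 0, "ry": 0, "rz": 0},
    {"tx": 0, "ty": 0, "tz": 35, "rx": 0, "ry": 0, "rz": 0},
    {"tx": 0, "ty": 0, "tz": 37, "rx": 0, "ry": 0, "rz": 0},
    {"tx": 0, "ty": 0, "tz": 39, "rx": 0, "ry": 0, "rz": 0},
    {"tx": 0, "ty": 0, "tz": 41, "rx": 0, "ry": 0, "rz": 0},
    {"tx": 0, "ty": 0, "tz": 44, "rx": 0, "ry": 0, "rz": 0},
    {"tx": 0, "ty": 0, "tz": 48, "rx": 0, "ry": 0, "rz": 0},
    {"tx": 0, "ty": 0, "tz": 52, "rx": 0, "ry": 0, "rz": 0},
    {"tx": 0, "ty": 0, "tz": 55, "rx": 0, "ry": 0, "rz": 0},
    {"tx": 0, "ty": 0, "tz": 57, "rx": 0, "ry": 0, "rz": 0},
  ],
)

```text
clock: 12.1
position: [531.4, 128.4, 200.3]
tcp_rot: [2.681, 1.638, 0.001]
ft_force: [-0.1, -0.2, -0.5]
grip_width: 15.1
finger_force: 58.9
```

Emit:
move_arm(
  moves=[
    {"tx": 0, "ty": 0, "tz": 1, "rx": 0, "ry": 0, "rz": 0},
    {"tx": 0, "ty": 0, "tz": 2, "rx": 0, "ry": 0, "rz": 0},
    {"tx": 0, "ty": 0, "tz": 2.5, "rx": 0, "ry": 0, "rz": 0},
    {"tx": 0, "ty": 0, "tz": 2.5, "rx": 0, "ry": 0, "rz": 0},
    {"tx": 0, "ty": 0, "tz": 2.5, "rx": 0, "ry": 0, "rz": 0},
    {"tx": 0, "ty": 0, "tz": 2.5, "rx": 0, "ry": 0, "rz": 0},
  ],
)

```text
clock: 12.85
position: [531.3, 128.4, 197.9]
tcp_rot: [2.681, 1.638, 0.001]
ft_force: [0.9, -0.6, -0.7]
grip_width: 15.0
finger_force: 59.0
```

The box is back on the shelf with the scale slack. I'll release the handle and let the fingers open fully before rising straight up.

Emit:
move_arm(
  moves=[
    {"tx": 0, "ty": 0, "tz": 0, "rx": 0, "ry": 0, "rz": 0},
    {"tx": 0, "ty": 0, "tz": 0, "rx": 0, "ry": 0, "rz": 0},
    {"tx": 0, "ty": 0, "tz": 0, "rx": 0, "ry": 0, "rz": 0},
    {"tx": 0, "ty": 0, "tz": 0, "rx": 0, "ry": 0, "rz": 0},
    {"tx": 0, "ty": 0, "tz": 0, "rx": 0, "ry": 0, "rz": 0},
    {"tx": 0, "ty": 0, "tz": 0, "rx": 0, "ry": 0, "rz": 0},
    {"tx": 0, "ty": 0, "tz": 0, "rx": 0, "ry": 0, "rz": 0},
    {"tx": 0, "ty": 0, "tz": 0, "rx": 0, "ry": 0, "rz": 0},
    {"tx": 0, "ty": 0, "tz": -10, "rx": 0, "ry": 0, "rz": 0},
    {"tx": 0, "ty": 0, "tz": -25, "rx": 0, "ry": 0, "rz": 0},
    {"tx": 0, "ty": 0, "tz": -45, "rx": 0, "ry": 0, "rz": 0},
    {"tx": 0, "ty": 0, "tz": -65, "rx": 0, "ry": 0, "rz": 0},
    {"tx": 0, "ty": 0, "tz": -85, "rx": 0, "ry": 0, "rz": 0},
    {"tx": 0, "ty": 0, "tz": -95, "rx": 0, "ry": 0, "rz": 0},
    {"tx": 0, "ty": 0, "tz": -100, "rx": 0, "ry": 0, "rz": 0},
    {"tx": 0, "ty": 0, "tz": -100, "rx": 0, "ry": 0, "rz": 0},
    {"tx": 0, "ty": 0, "tz": -100, "rx": 0, "ry": 0, "rz": 0},
  ],
  claw=1,
)

```text
clock: 14.98
position: [530.8, 128.3, 297.2]
tcp_rot: [-2.681, -1.638, 0.002]
ft_force: [-0.8, 0.2, -0.4]
grip_width: 85.2
finger_force: 0.0
```

```bash
python3 - <<'E'
from plant import robot
import cv2,numpy as np
s=robot.observe();print(s["position"],s["ft_force"],s["grip_width"])
a=robot.grab_frame("scene")["color"][130:370,190:400];b=robot.grab_frame("wrist")["color"]
cv2.imwrite("pics/e.png",np.hstack([cv2.resize(a,(368,420),interpolation=2),cv2.resize(b,(430,420))]))
E
```

```text
[530.78413401 128.26334379 297.20155235] [-0.78542148  0.21863665 -0.4068485 ] 85.18940529133852
```

View pics/e.png

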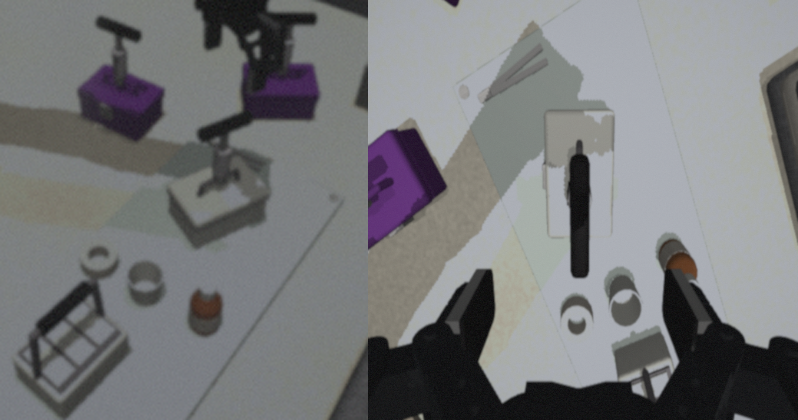

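The box stands upright where it was, the handle is free at about (580,215) in the wrist half, and the caddy hasn't moved.

```bash
python3 -c "
from plant import robot
print(robot.hand_in())"
```

```text
the job is handed in; nothing more can be done
None
```

The first aid box was lifted level by the scale, held still for over two seconds at about 4.1 N (roughly 0.41 kg), set back upright where it stood and released; the caddy was not touched, and the job was handed in at about 15 s.

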